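# Unlatch a tablet charging cage and stand its gate open

### The job

Open the tablet charging cage on the desk: press the gate gently home until you feel its latch bar come up against the back of the keeper, lift the bar out by its red thumb knob, and swing the gate out until it stands about square to the cage. Then let the bar down and let go; do not strain the keeper, fling the gate or disturb the things on the desk or on the cage.

Things in the scene. Friction and masses are not known exactly. Their poses are not given: they have to be found in the camera images.
- cage: Black steel tablet charging cage, 360 wide (y), 266 deep (x), 240 high, fixed. Origin on the desk under the middle of its front; x points into the cage, away from the robot, y to the hinge side, z up. The grey barred gate in its front is 12 thick, 276 wide, 21 to 231 high, its face at x = 0 when joint gate is 0; hinge at +y, free edge at y = -138. A steel bar on the gate drops into the keeper.
- gate (a joint): Gate angle (rad): 0 is flush with the cage's front plane. It starts shut but loose in its play, standing proud at 0.026 to 0.030; grows as the gate swings out towards the robot, clockwise seen from above, to its stop at 1.75, and may go in to -0.06. 0.8 kg; hinge friction 0.12 N m, so it stays where it is left.
- gate_hinge (a point): Point on the gate's vertical hinge axis, 200 above the desk, at x = 6, y = 140 mm in the cage's frame. Its axes turn with the gate: x through the gate inwards, y from the free edge to the hinge.
- latch (a joint): Angle of the latch bar (rad): 0 level on the keeper's floor; grows as its free end is lifted, to 0.35; hangs at -0.05 with nothing under it. 0.16 kg, falls by its weight. At 0.15 it is above the keeper's lip.
- bar_pivot (a point): The bar's pivot pin on the gate, 120 mm from the hinge axis along the gate, 200 above the desk. The bar is a steel strip 8 thick (x), 14 high, its back 10 mm in front of the gate's face; its free end lies 320 mm from the hinge axis. A guide strap over the bar, 32 mm from the pin towards the knob, stands out 22 mm from the gate's face.
- knob (a point): Grip point on the bar's red thumb knob: a round stem 16 in diameter sticking straight out of the bar's front, with an end flange 26 in diameter. The point is on the stem's axis, mid-way along its 42 mm from bar to flange, 41 mm in front of the gate's face, 215 mm from the hinge axis, 95 mm from the pivot. x inwards along the stem, y to the hinge. Pinch it from above, fingers either side along y.
- keeper: Bracket on the post beside the gate's free edge. Origin at the bar's height (200), at y = -162, x = 0 in the cage's frame. It carries a bright rigid steel hook, 24 wide (y): a channel 27 wide in x round the bar's end with floor, back wall, and a front nose turned back over the bar as a lip 16 long, 5 thick, its underside 5 above the resting bar. More than 15 N spoils it.
- keeper_slot (a point): Middle of the slots on which the hook is clamped, 15 mm below and 18 mm in front of keeper's origin. The hook sits anywhere along 14 mm fore and aft; this is not measured. The bar can rise only when within about 2 mm of the back wall; from the start the bar's end must go in by some 3 to 19 mm (0.7 times that at the knob) to meet that wall. Feel for it slowly.
- card_box: Bystander: grey index-card box, 80 x 140 x 77 high, on the cage's roof. Origin under its middle.
- stapler: Bystander: black stapler, 145 x 36 x 60 high, to the hinge side of the cage's front. Origin under its middle, x along it.
- mug: Bystander: blue mug, 82 in diameter, 95 high, to the keeper side of the cage's front. Origin under its middle, handle at +y.
- tape: Bystander: black tape dispenser, 150 x 60 x 82 high, far left of the desk. Origin under its middle.
- punch: Bystander: black hole punch, 110 x 105 x 70 high, far right of the desk. Origin under its middle.
- pen_pot: Bystander: dark pot with pens, 80 in diameter, 146 high with its pens, near right. Origin under its middle.
- calculator: Bystander: black calculator, 150 x 85 x 19 high, near left. Origin under its middle, x along it.

How it is judged:
By the outcome, as a careful person would: the job done as asked, in the order asked, and still so for the second after the job is handed in, with the robot touching nothing.
It also fails if it takes over 59 s, if anything falls off the work surface, if the arm or the gripper's body presses on something with over 40 N, if the wrist force passes 120 N, or if a joint passes its speed limit or range.

### The arm

A 6-joint arm with a two-finger parallel gripper is mounted at the origin on the work surface. World frame = base frame: x ahead of the robot, y to its left, z up, the work surface at z = 0. Lengths are in mm, angles in rad, forces in N, time in s.
With the tool pointing down it reaches from about 350 to 725 mm from the base axis. Payload 4.3 kg.
Tool frame: the origin (TCP) lies on the mounting face of the last link; the fingertips stand 173 mm ahead of it and the grasp point (between the pads) lies 155 mm ahead of it; z points along the fingers, y is the line along which they close (so a half turn about z gives the same grasp; the last joint's range is limited). The gripper opens to 85 mm and grips with 20 to 120 N. Pads are 22 mm wide; open, the fingers measure 114 mm over their backs; the gripper's body (76 mm by 85 mm) begins 54 mm behind the grasp point. The pads swing forward as they close: fully open they stand 13 mm farther back than shut.
Start: joints at [-1.415, 0.377, 0.081, 1.274, 0, 1.46], TCP at [151.049, -554.826, 404.729] pointing down, gripper open.
Joint ranges: [-2.72, 2.72], [-0.84, 1.66], [-1.02, 1.22], [-1.77, 2.12], [-1.37, 1.28], [-3.14, 3.14]. Speed limits (rad/s): [2.57, 2.57, 3.14, 3.14, 3.14, 3.14].

### API

Orientations are given as [roll, pitch, yaw] about the fixed x, y, z axes, in that order (R = Rz(yaw) Ry(pitch) Rx(roll)).
In Python, from plant import ctrl gives the robot as it stands.
- The arm moves only by the shell command python3 -m handwheel 'ROWS'. ROWS is a JSON object whose one key "deltas" holds a list of rows, each a list of 3 entries, a list of its own where there are three numbers: the shift along the tool's x, y, z in cm, then the turn, a rotation vector about the tool's x, y, z in degrees, then the opening, from 0 (shut) to 1 (fully open). In form: {"deltas": [[[x, y, z], [ax, ay, az], gripper], ...]}. A call has 1 to 20 rows; each row is the pose to reach, as a shift and turn from the pose commanded when the call began, along the tool's axes at that moment; what a row does not reach only later rows make up. A row lasts 1/8 s, in which the tool goes at most 62.5 mm and 10.7 degrees, less where a joint would pass 70% of its speed; a pose out of reach is approached as far as the arm can. A call with a gripper value outside its range is refused whole. The fingers move at their own pace and stop on an object; the grip force is fixed at half the most. Time passes only in rows, so rows that repeat a pose let the fingers close. It gives the time, the measured TCP pose, the force, the opening and the grip force at its end, in the units of the state.
- ctrl.read_state(): the state, without advancing time (a new reading comes with each control period).
- ctrl.grab_frame(name): name is "side" or "top" or "wrist"; returns a dict with "img" (400x640x3 uint8, red, green, blue), "z_map" (400x640 float32, mm along the optical axis (not along the pixel's ray), 0 where there is no reading), "camera_matrix" (3x3 intrinsics, pixels), "xyz" and "attitude" of the camera in the world; the wrist camera has in their place "mount" (4x4, takes a point from camera to tool coordinates, whose origin is the TCP and whose axes are the flange's). Camera axes: x right, y down, z forward; pixel columns grow to the right and rows downward; lengths in mm; the calibration is good to about 2 mm. A picture is of the moment at which its call begins: read the wrist's pose just before it.
- ctrl.close_job(): hands the job in; it is judged then, once.
The state is a dict: "t": time; "joints": joint angles; "dq": joint speeds; "tau": joint torques, N m; "eef_pos": TCP position; "orientation": TCP orientation; "contact_force": force on the tool from outside, world axes, zero at the start; "wrist_torque": the same for the moment, N m; "opening": finger opening in mm; "grasp_force": force on a finger pad.
Only numpy, scipy, OpenCV 4.12 (cv2) and the standard library are available. Lean on these libraries where they do the work, as an engineer would, in place of code of your own. Each camera call takes 0.05 s, during which the arm holds its last target. There are 200 camera calls.

## Working session

There is one attempt and no reset: what is moved stays moved. The work goes in short steps, Python scripts to look and compute and a shell command to move; the robot and the scene stay as the last step left them, time stands still between calls to the robot, and variables do not carry over. Pictures are saved under pics/ and viewed, at most 10 in all, crops included, and the job is handed in when it is done.

```bash
ls; mkdir -p pics; python3 - <<'E'
from plant import ctrl
import cv2,numpy as np,pickle
s=ctrl.read_state();print(s)
for n in("side","top"):
    f=ctrl.grab_frame(n);cv2.imwrite(f"pics/{n}0.png",f["img"][:,:,::-1]);pickle.dump(f,open(n+"0.pkl","wb"))
    print(n,f["camera_matrix"],f["xyz"],f["attitude"])
E
```

```text
pics
{'t': 0.0, 'joints': array([-1.41529235e+00,  3.78085786e-01,  7.96012928e-02,  1.27437666e+00,
        3.33340969e-06,  1.46048935e+00]), 'dq': array([ 0.00056346, -0.00118072, -0.00117917,  0.00130473, -0.0024902 ,
        0.0013198 ]), 'tau': array([-2.38260236e-04, -4.63601804e+01,  2.69875842e+01,  2.08089268e-02,
        6.80520770e-05, -3.59590587e-06]), 'eef_pos': array([ 151.00300563, -554.50405255,  403.73799137]), 'orientation': array([-3.13954075e+00, -2.30615536e-04,  2.65810713e-01]), 'contact_force': array([-0.25969837,  0.36526216, -0.77960117]), 'wrist_torque': array([ 0.00585293,  0.02865501, -0.01566246]), 'grasp_force': 0.0, 'opening': 85.42868272201703}
side [[424.25739438   0.         314.6409066 ]
 [  0.         424.25739438 194.04002306]
 [  0.           0.           1.        ]] [ -301.93067418 -1224.8938976   1037.24652394] [-2.10630344  0.00535333 -0.60114494]
top [[400.21558523   0.         321.27672942]
 [  0.         400.21558523 199.9353737 ]
 [  0.           0.           1.        ]] [ 268.34385187    7.15055311 1636.62897345] [-2.95600940e+00 -1.17945963e-03 -1.56401878e+00]
```

View pics/side0.png

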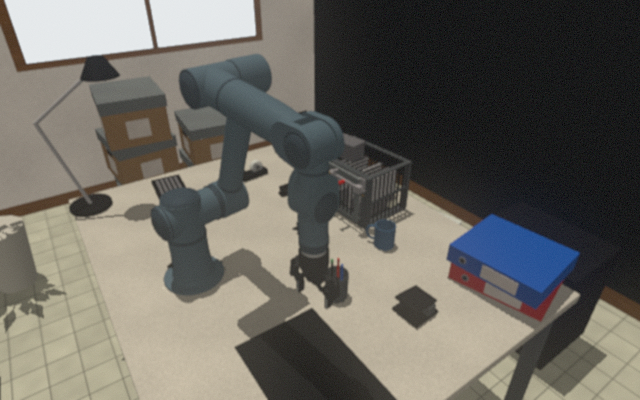

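View pics/top0.png

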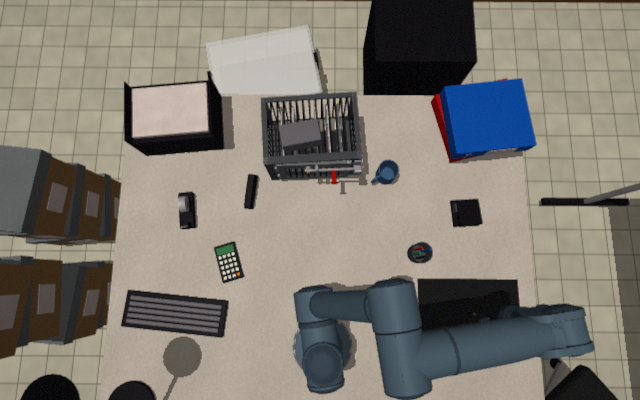

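Side: knob at about (342,183), partly behind the arm, and the mug at (384,235). Top: cage at x 262–360, y 93–180, red knob at (334,177), mug at (387,172), stapler at (251,191). I'll measure the knob from both views and the cage roof from the depth.

```bash
cat > h.py <<'E'
import numpy as np,cv2,pickle
from scipy.spatial.transform import Rotation as R
def cam(f,s=None):
    if "mount" in f:
        T=np.eye(4);T[:3,:3]=R.from_euler("xyz",s["orientation"]).as_matrix();T[:3,3]=s["eef_pos"];T=T@np.array(f["mount"]);return T[:3,:3],T[:3,3]
    return R.from_euler("xyz",f["attitude"]).as_matrix(),np.array(f["xyz"])
def ray(f,u,v,s=None):
    A,o=cam(f,s);d=A@np.linalg.inv(f["camera_matrix"])@np.array([u,v,1.]);return o,d
def plane(f,u,v,z,s=None):
    o,d=ray(f,u,v,s);return o+d*(z-o[2])/d[2]
def cloud(f,s=None):
    A,o=cam(f,s);v,u=np.mgrid[:400,:640];d=np.stack([u,v,np.ones_like(u)],-1)@np.linalg.inv(f["camera_matrix"]).T
    return (d*f["z_map"][...,None])@A.T+o
def red(f):
    i=f["img"].astype(int);return ((i[...,0]>90)&(i[...,0]>2.2*i[...,1])&(i[...,0]>2.2*i[...,2]))
def tri(r1,r2):
    (o1,d1),(o2,d2)=r1,r2;M=np.stack([d1,-d2],1);t=np.linalg.lstsq(M,o2-o1,rcond=None)[0]
    a,b=o1+d1*t[0],o2+d2*t[1];return (a+b)/2,np.linalg.norm(a-b)
E
python3 - <<'E'
from h import *
t=pickle.load(open("top0.pkl","rb"));s=pickle.load(open("side0.pkl","rb"))
rs=[]
for f,b in((t,(150,210,300,380)),(s,(160,210,320,370))):
    m=np.zeros((400,640),bool);m[b[0]:b[1],b[2]:b[3]]=red(f)[b[0]:b[1],b[2]:b[3]]
    v,u=np.nonzero(m);print(len(u),u.mean(),v.mean(),u.min(),u.max(),v.min(),v.max());rs.append(ray(f,u.mean(),v.mean()))
    C=cloud(f);print("depth pts",np.median(C[m],0))
print(tri(*rs))
C=cloud(t);m=(abs(C[...,2]-238)<9)&(C[...,0]>500)&(C[...,0]<1200)&(abs(C[...,1])<350);m=m.astype(np.uint8)
m[:80]=0;m[:,:250]=0;m[:,375:]=0
m=cv2.morphologyEx(m,cv2.MORPH_OPEN,np.ones((2,2)))
P=C[m>0];print(len(P),P.min(0),P.max(0))
r=cv2.minAreaRect(P[:,:2].astype(np.float32));print(r,cv2.boxPoints(r))
o=t["img"][80:230,230:430].copy();cv2.imwrite("pics/topc.png",np.hstack([cv2.resize(o,None,fx=4,fy=4,interpolation=2)[:,:,::-1]]))
E
```

```text
57 333.5964912280702 177.21052631578948 331 337 170 183
depth pts [622.29440148 -38.64764591 205.75618374]
15 340.8666666666667 181.6 339 343 180 183
depth pts [632.03257581 -42.13855178 203.74293752]
(array([627.80579475, -40.19187422, 202.23142738]), np.float64(10.361954837494908))
2665 [ 268.34385187 -216.83810585 -758.2069048 ] [1419.71223979  241.91820495 1636.62897345]
((854.6715087890625, 38.80714416503906), (427.5953674316406, 1164.7452392578125), 85.75245666503906) [[ 258.06335 -131.26947]
 [1419.6095  -217.53717]
 [1451.2797   208.88376]
 [ 289.73352  295.15146]]
```

View pics/topc.png

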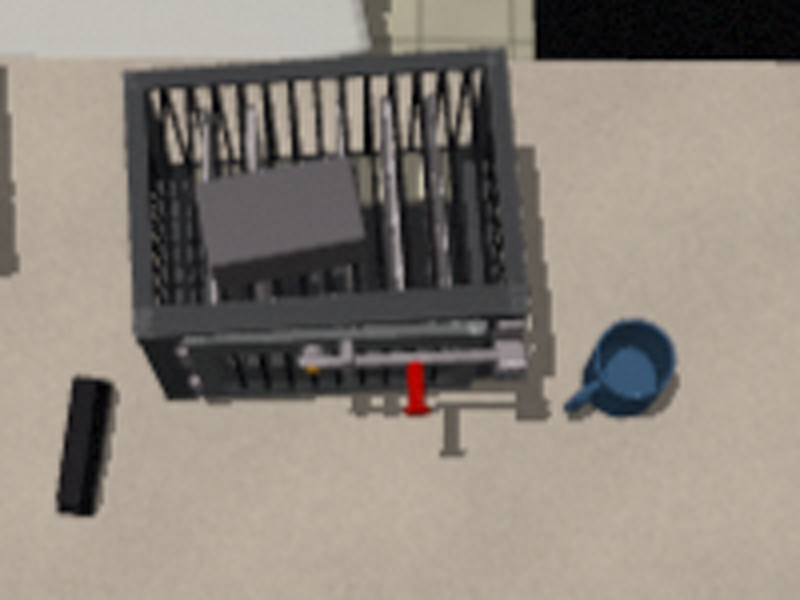

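Crop (4×, offset 230,80): front roof edge runs about (137,333) to (528,312), back edge (124,72) to (503,50). The bar spans (300–525, 355), the stem is at (415,385), and the keeper is at (510,350). The stapler is to the left, the mug to the right.

```bash
python3 - <<'E'
from h import *
t=pickle.load(open("top0.pkl","rb"))
c=[plane(t,230+u/4,80+v/4,240) for u,v in((137,333),(528,312),(124,72),(503,50))]
for p in c:print(p)
for a,b in((0,1),(2,3),(0,2),(1,3)):
    d=c[b]-c[a];print(np.linalg.norm(d),np.degrees(np.arctan2(d[1],d[0])))
from plant import ctrl
f=ctrl.grab_frame("wrist");print(f["mount"],f["camera_matrix"])
E
```

```text
[663.9429369  214.18183195 240.        ]
[ 686.14541353 -139.18309109  240.        ]
[915.65793943 234.62373245 240.        ]
[ 940.22565816 -118.85937654  240.        ]
354.06174433808553 -86.40474177293567
354.33583101610355 -86.02423258342199
252.5436868996194 4.64282991580505
254.8917889659921 4.573315149131983
[[-7.52294260e-04 -9.44188935e-01 -3.29403535e-01  8.47132970e+01]
 [ 9.99999717e-01 -7.19528848e-04 -2.21378529e-04 -6.17450445e-02]
 [-2.79921885e-05 -3.29403608e-01  9.44189209e-01  3.12764066e+01]
 [ 0.00000000e+00  0.00000000e+00  0.00000000e+00  1.00000000e+00]] [[285.31163286   0.         320.32800748]
 [  0.         285.31163286 201.59376194]
 [  0.           0.           1.        ]]
```

```bash
python3 -m handwheel '{"deltas":[[[5,-4,-8],[0,0,-10],1],[[10,-9,-10],[0,0,-20],1],[[15,-13,-10],[0,0,-30],1],[[20,-17,-10],[0,0,-40],1],[[25,-22,-10],[0,0,-50],1],[[30,-26,-10],[0,0,-60],1],[[35,-31,-10],[0,0,-70],1],[[40,-36,-10],[0,0,-80],1],[[45,-41,-10],[0,0,-90],1],[[45,-41,-10],[0,0,-100],1],[[45,-41,-10],[0,0,-110],1],[[45,-41,-10],[0,0,-120],1],[[45,-41,-10],[0,0,-130],1],[[45,-41,-10],[0,0,-140],1],[[45,-41,-10],[0,0,-150],1],[[45,-41,-10],[0,0,-160],1],[[45,-41,-10],[0,0,-165],1],[[45,-41,-10],[0,0,-165],1],[[45,-41,-10],[0,0,-165],1]]}'
python3 - <<'E'
from plant import ctrl
from h import *
s=ctrl.read_state();f=ctrl.grab_frame("wrist");pickle.dump((f,s),open("w1.pkl","wb"));cv2.imwrite("pics/w1.png",f["img"][:,:,::-1]);print(s["joints"],s["eef_pos"],s["orientation"])
f=ctrl.grab_frame("side");pickle.dump(f,open("side1.pkl","wb"));cv2.imwrite("pics/side1.png",cv2.resize(f["img"][110:260,270:430],None,fx=4,fy=4,interpolation=2)[:,:,::-1])
E
```

```text
t: 2.52
eef_pos: [477.5, -41.0, 504.5]
orientation: [3.142, -0.0, -3.139]
contact_force: [-0.3, -0.2, 0.2]
opening: 85.5
grasp_force: 0.0
[-2.18127764e-01  1.73511034e-01  6.25568188e-02  1.46022151e+00
 -8.50108386e-05 -2.20821231e-01] [477.50021461 -41.01562946 504.51282444] [ 3.14159250e+00 -3.88808890e-04 -3.13889917e+00]
```

View pics/w1.png

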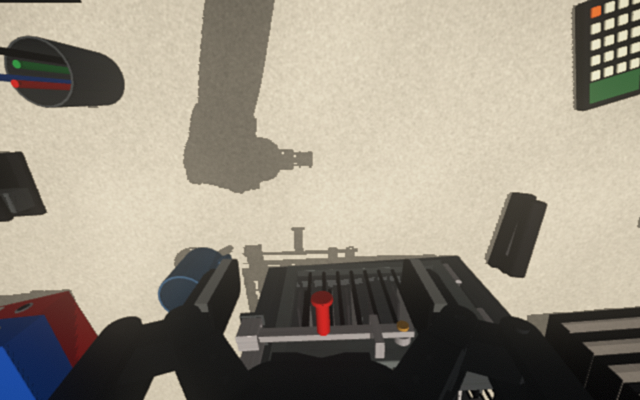

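View pics/side1.png

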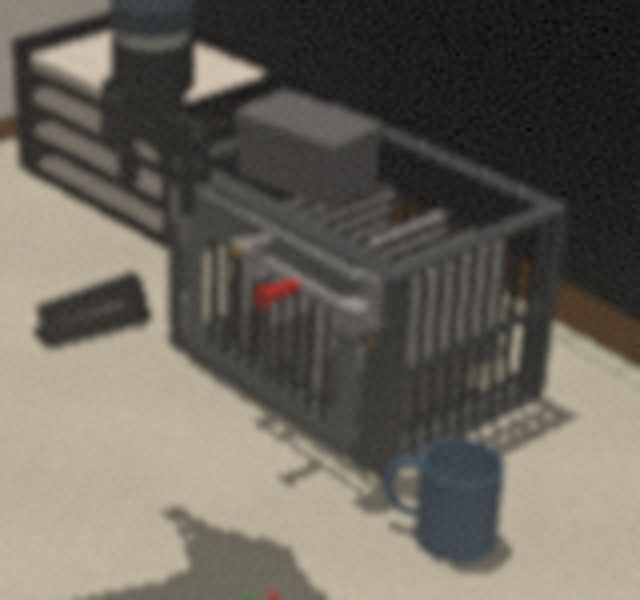

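Wrist: knob flange at (322,298), stem foot at (323,333), pivot pin at (403,328), keeper at (250,335). The fingers frame the knob. Side crop: red knob at (275,293) in clear view. Now I'll triangulate the knob.

```bash
python3 - <<'E'
from h import *
t=pickle.load(open("top0.pkl","rb"));sd=pickle.load(open("side1.pkl","rb"));w,s=pickle.load(open("w1.pkl","rb"))
V=[("top",t,(150,210,300,380),None),("side",sd,(170,200,325,350),None),("w",w,(280,345,300,350),s)]
R_=[]
for n,f,b,st in V:
    m=np.zeros((400,640),bool);m[b[0]:b[1],b[2]:b[3]]=red(f)[b[0]:b[1],b[2]:b[3]]
    v,u=np.nonzero(m);c=((u.min()+u.max())/2,(v.min()+v.max())/2);print(n,len(u),u.mean(),v.mean(),u.min(),u.max(),v.min(),v.max())
    R_.append(ray(f,u.mean(),v.mean(),st));print(" cloud",np.median(cloud(f,st)[m],0), "at z200",plane(f,u.mean(),v.mean(),200,st))
print(tri(R_[0],R_[1]),tri(R_[0],R_[2]),tri(R_[1],R_[2]))
A=np.zeros((3,3));q=np.zeros(3)
for o,d in R_:
    d=d/np.linalg.norm(d);P=np.eye(3)-np.outer(d,d);A+=P;q+=P@o
print(np.linalg.solve(A,q))
for u,v in((403,325),(323,331),(262,340)):print(plane(w,u,v,207,s))
C=cloud(w,s)
for u,v in((403,325),(390,336),(350,333),(323,336),(290,337),(250,335),(250,348)):print(u,v,C[v,u])
for u,v in ((343+0,0),):pass
b=[plane(t,230+u/4,80+v/4,207) for u,v in((312,357),(415,357),(500,356))]
print(b)
E
```

```text
top 57 333.5964912280702 177.21052631578948 331 337 170 183
 cloud [622.29440148 -38.64764591 205.75618374] at z200 [623.74604681 -37.61891129 200.        ]
side 33 338.1818181818182 182.27272727272728 334 343 180 185
 cloud [623.16136204 -42.21923832 203.17066826] at z200 [623.58484079 -36.22923041 200.        ]
w 646 322.1547987616099 311.3405572755418 311 332 292 335
 cloud [616.85654568 -38.88069726 206.15627672] at z200 [623.19433856 -38.70356877 200.        ]
(array([623.18830493, -37.38759659, 200.76374455]), np.float64(0.8248391343620706)) (array([624.05619728, -38.17360383, 198.91361994]), np.float64(1.0436970325557922)) (array([621.66971886, -38.71669579, 201.76558185]), np.float64(0.050048453363670725))
[622.86282821 -37.97626374 200.91051532]
[636.49359334  55.31137697 207.        ]
[645.45388805 -37.66361484 207.        ]
[ 659.04566565 -110.08792856  207.        ]
403 325 [642.45697143  57.66898665 200.49907356]
390 336 [653.28147049  41.70621705 206.41939564]
350 333 [649.20955795  -5.77025231 206.10079531]
323 336 [653.22562136 -37.62153325 206.64456224]
290 337 [655.55010491 -76.81111549 205.88947125]
250 335 [ 643.9031785  -121.31908369  214.86493954]
250 348 [ 660.25775106 -121.98256028  217.5607341 ]
[array([651.53668376,  57.02047471, 207.        ]), array([652.21029712, -37.93375413, 207.        ]), array([ 653.71828226, -116.31359616,  207.        ])]
```

```bash
python3 -m handwheel '{"deltas":[[[-4,0.1,1],[0,0,-2],1],[[-8,0.2,3],[0,0,-2],1],[[-12,0.26,5],[0,0,-2],1],[[-14.65,0.26,7],[0,0,-2],1],[[-14.65,0.26,8.4],[0,0,-2],1],[[-14.65,0.26,8.4],[0,0,-2],1],[[-14.65,0.26,8.4],[0,0,-2],1]]}'
python3 - <<'E'
from plant import ctrl
from h import *
s=ctrl.read_state();w=ctrl.grab_frame("wrist");pickle.dump((w,s),open("w2.pkl","wb"));print(s["joints"],s["eef_pos"],s["orientation"])
m=red(w)
n,l,st,c=cv2.connectedComponentsWithStats(m.astype(np.uint8));print(st[1:],c[1:])
cv2.imwrite("pics/w2.png",w["img"][:,:,::-1])
E
```

```text
t: 3.5
eef_pos: [623.3, -37.8, 422.0]
orientation: [-3.141, 0.001, -3.103]
contact_force: [0.9, 0.6, 0.0]
opening: 85.5
grasp_force: 0.0
[-1.62110596e-01  4.81505588e-01  2.84867321e-01  1.37307212e+00
 -1.51000514e-04 -2.00773585e-01] [623.27776739 -37.81448347 421.96711755] [-3.14122812e+00  1.03401727e-03 -3.10292956e+00]
[[ 302  197   36   69 1540]
 [   0  255   74  145 5681]] [[319.3512987  227.72207792]
 [ 27.87836648 342.46981165]]
```

View pics/w2.png

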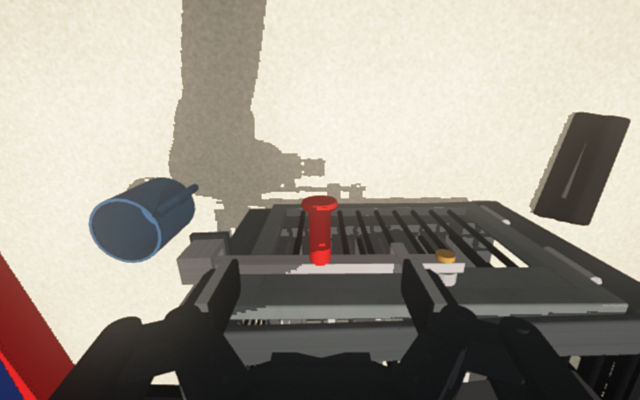

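Wrist: stem from the flange at (319,204) to the foot at (320,264), bar nearly level in the image, so the yaw is right. The keeper is at (203,258). Refining the stem's mid-point:

```bash
python3 - <<'E'
from h import *
w,s=pickle.load(open("w2.pkl","rb"));C=cloud(w,s)
for u,v,z in((319,203,207),(319,210,200),(319,240,208),(320,264,207)):print(u,v,plane(w,u,v,z,s),C[v,u])
o,d=ray(w,319.3,227.7,s);w1,s1=pickle.load(open("w1.pkl","rb"));print(tri((o,d),ray(w1,322.15,311.34,s1)))
E
```

```text
319 203 [603.23369152 -39.64501847 207.        ] [603.00098945 -39.65028267 207.65622113]
319 210 [611.02246138 -39.39574389 200.        ] [606.38658025 -39.50526439 212.1215395 ]
319 240 [630.78556539 -38.63743445 208.        ] [631.23422831 -38.62542395 207.11582239]
320 264 [650.9362966  -37.17051892 207.        ] [650.46320582 -37.18707296 207.76997543]
(array([626.78215184, -38.64413239, 195.75456744]), np.float64(0.051065939953122724))
```

```bash
python3 -m handwheel '{"deltas":[[[-0.4,-0.1,2],[0,0,0],1],[[-0.4,-0.1,4],[0,0,0],1],[[-0.4,-0.1,5.5],[0,0,0],1],[[-0.4,-0.1,6.4],[0,0,0],1],[[-0.4,-0.1,6.6],[0,0,0],1],[[-0.4,-0.1,6.6],[0,0,0],1],[[-0.4,-0.1,6.6],[0,0,0],0.5],[[-0.4,-0.1,6.6],[0,0,0],0.5],[[-0.4,-0.1,6.6],[0,0,0],0.35],[[-0.4,-0.1,6.6],[0,0,0],0.35],[[-0.4,-0.1,6.6],[0,0,0],0.35]]}'
python3 -m handwheel '{"deltas":[[[0,0,0],[0,0,0],0.22],[[0,0,0],[0,0,0],0],[[0,0,0],[0,0,0],0],[[0,0,0],[0,0,0],0],[[0,0,0],[0,0,0],0],[[0,0,0],[0,0,0],0]]}'
```

```text
t: 4.92
eef_pos: [628.1, -38.7, 354.7]
orientation: [-3.142, 0.0, -3.103]
contact_force: [0.0, -0.4, 0.4]
opening: 30.0
grasp_force: 0.0
t: 5.68
eef_pos: [628.1, -38.5, 354.8]
orientation: [3.141, 0.0, -3.102]
contact_force: [-1.6, 2.3, 2.5]
opening: 13.9
grasp_force: 58.6
```

```bash
for i in 1; do python3 -m handwheel '{"deltas":[[[-0.03,0,0],[0,0,-0.1],0],[[-0.06,0,0],[0,0,-0.15],0],[[-0.1,0,0],[0,0,-0.26],0],[[-0.1,0,0],[0,0,-0.26],0]]}'; python3 -m handwheel '{"deltas":[[[-0.03,0,0],[0,0,-0.1],0],[[-0.06,0,0],[0,0,-0.15],0],[[-0.1,0,0],[0,0,-0.26],0],[[-0.1,0,0],[0,0,-0.26],0]]}'; done
```

```text
t: 6.18
eef_pos: [628.9, -38.6, 354.8]
orientation: [3.142, -0.0, -3.098]
contact_force: [-3.0, 3.0, 5.2]
opening: 14.2
grasp_force: 58.9
t: 6.68
eef_pos: [630.0, -38.7, 354.8]
orientation: [-3.141, -0.0, -3.094]
contact_force: [-4.4, 2.2, 6.0]
opening: 13.8
grasp_force: 58.9
```

```bash
python3 -m handwheel '{"deltas":[[[0,0,-0.03],[0,0,0],0],[[0,0,-0.05],[0,0,0],0],[[0,0,-0.05],[0,0,0],0],[[0,0,-0.05],[0,0,0],0]]}'; python3 -c "
from plant import ctrl
s=ctrl.read_state();print(s['contact_force'],s['wrist_torque'])"
```

```text
t: 7.18
eef_pos: [630.0, -38.7, 354.8]
orientation: [-3.141, -0.0, -3.094]
contact_force: [-2.4, 1.9, 1.2]
opening: 14.0
grasp_force: 58.7
[-2.37373269  1.86470984  1.21270921] [0.26554695 0.40712207 0.09321957]
```

```bash
python3 -m handwheel '{"deltas":[[[-0.03,0,0],[0,0,-0.1],0],[[-0.06,0,0],[0,0,-0.15],0],[[-0.1,0,0],[0,0,-0.26],0],[[-0.1,0,0],[0,0,-0.26],0]]}'; python3 -m handwheel '{"deltas":[[[-0.03,0,0],[0,0,-0.1],0],[[-0.06,0,0],[0,0,-0.15],0],[[-0.1,0,0],[0,0,-0.26],0],[[-0.1,0,0],[0,0,-0.26],0]]}'
```

```text
t: 7.68
eef_pos: [631.2, -38.8, 354.9]
orientation: [-3.141, -0.0, -3.089]
contact_force: [-0.0, -0.2, -2.0]
opening: 14.2
grasp_force: 58.4
t: 8.18
eef_pos: [632.1, -38.8, 355.1]
orientation: [-3.141, -0.0, -3.085]
contact_force: [-1.8, -1.9, -1.7]
opening: 14.3
grasp_force: 58.4
```

```bash
python3 -m handwheel '{"deltas":[[[-0.03,0,0],[0,0,-0.1],0],[[-0.06,0,0],[0,0,-0.15],0],[[-0.1,0,0],[0,0,-0.26],0],[[-0.1,0,0],[0,0,-0.26],0]]}'; python3 -m handwheel '{"deltas":[[[-0.03,0,0],[0,0,-0.1],0],[[-0.06,0,0],[0,0,-0.15],0],[[-0.1,0,0],[0,0,-0.26],0],[[-0.1,0,0],[0,0,-0.26],0]]}'
```

```text
t: 8.68
eef_pos: [633.1, -38.9, 355.2]
orientation: [-3.14, -0.0, -3.08]
contact_force: [-1.9, -4.8, -2.2]
opening: 14.4
grasp_force: 58.5
t: 9.18
eef_pos: [634.0, -39.0, 355.2]
orientation: [-3.14, -0.0, -3.076]
contact_force: [-2.2, -4.7, -1.7]
opening: 14.2
grasp_force: 58.5
```

```bash
python3 -m handwheel '{"deltas":[[[-0.03,-0.03,0],[0,0,-0.1],0],[[-0.06,-0.05,0],[0,0,-0.15],0],[[-0.1,-0.08,0],[0,0,-0.26],0],[[-0.1,-0.08,0],[0,0,-0.26],0]]}'; python3 -m handwheel '{"deltas":[[[-0.03,0,0],[0,0,-0.1],0],[[-0.06,-0.01,0],[0,0,-0.15],0],[[-0.1,-0.02,0],[0,0,-0.26],0],[[-0.1,-0.02,0],[0,0,-0.26],0]]}'
```

```text
t: 9.68
eef_pos: [635.2, -39.3, 355.2]
orientation: [-3.141, 0.0, -3.071]
contact_force: [-2.7, -6.1, -2.6]
opening: 14.0
grasp_force: 58.5
t: 10.18
eef_pos: [636.2, -39.4, 355.2]
orientation: [-3.141, -0.0, -3.066]
contact_force: [-0.8, -4.8, -2.7]
opening: 13.7
grasp_force: 58.5
```

```bash
python3 -m handwheel '{"deltas":[[[-0.03,-0.03,0],[0,0,-0.1],0],[[-0.06,-0.05,0],[0,0,-0.15],0],[[-0.1,-0.08,0],[0,0,-0.26],0],[[-0.1,-0.08,0],[0,0,-0.26],0]]}'; python3 -m handwheel '{"deltas":[[[-0.03,0,0],[0,0,-0.1],0],[[-0.06,-0.01,0],[0,0,-0.15],0],[[-0.1,-0.02,0],[0,0,-0.26],0],[[-0.1,-0.02,0],[0,0,-0.26],0]]}'
```

```text
t: 10.68
eef_pos: [637.0, -39.7, 355.1]
orientation: [3.141, -0.0, -3.062]
contact_force: [-3.0, -3.3, -2.7]
opening: 13.8
grasp_force: 58.6
t: 11.18
eef_pos: [637.3, -39.7, 355.1]
orientation: [3.141, -0.002, -3.057]
contact_force: [-6.1, -1.8, 0.6]
opening: 13.9
grasp_force: 58.7
```

```bash
python3 -m handwheel '{"deltas":[[[-0.02,0,0],[0,0,0],0],[[-0.03,0,0],[0,0,0],0],[[-0.03,0,0],[0,0,0],0]]}'; python3 -m handwheel '{"deltas":[[[0.03,0,0],[0,0,0],0],[[0.07,0,0],[0,0,0],0],[[0.07,0,0],[0,0,0],0]]}';  python3 -c "
from plant import ctrl
s=ctrl.read_state();print(s['contact_force'],s['wrist_torque'],s['eef_pos'],s['orientation'])"
```

```text
t: 11.55
eef_pos: [637.4, -39.7, 355.1]
orientation: [3.141, -0.003, -3.057]
contact_force: [-7.4, -2.3, 0.2]
opening: 14.4
grasp_force: 58.7
t: 11.92
eef_pos: [637.2, -39.8, 355.1]
orientation: [3.141, -0.001, -3.057]
contact_force: [-4.3, -2.3, -0.1]
opening: 14.6
grasp_force: 58.6
[-4.30674402 -2.28197969 -0.12466859] [-0.48600531  0.89975298 -0.03190296] [637.21440925 -39.80134306 355.13403438] [ 3.14075373e+00 -1.43345319e-03 -3.05730198e+00]
```

```bash
python3 -m handwheel '{"deltas":[[[0.03,0,0],[0,0,0],0],[[0.03,0,0],[0,0,0],0]]}'; python3 -m handwheel '{"deltas":[[[0,0.135,-0.08],[0.5,0,0],0],[[0,0.27,-0.16],[1,0,0],0],[[0,0.41,-0.24],[1.5,0,0],0],[[0,0.55,-0.32],[2,0,0],0],[[0,0.68,-0.4],[2.5,0,0],0],[[0,0.82,-0.48],[3,0,0],0],[[0,0.82,-0.48],[3,0,0],0]]}'
```

```text
t: 12.18
eef_pos: [637.1, -39.8, 355.1]
orientation: [3.141, -0.001, -3.057]
contact_force: [-5.5, -1.6, 0.2]
opening: 14.2
grasp_force: 58.6
t: 13.05
eef_pos: [636.5, -31.6, 359.7]
orientation: [-3.089, -0.001, -3.057]
contact_force: [-5.2, 0.4, -5.8]
opening: 14.1
grasp_force: 58.6
```

```bash
python3 -m handwheel '{"deltas":[[[0,0.135,-0.08],[0.5,0,0],0],[[0,0.27,-0.16],[1,0,0],0],[[0,0.41,-0.24],[1.5,0,0],0],[[0,0.55,-0.32],[2,0,0],0],[[0,0.68,-0.4],[2.5,0,0],0],[[0,0.82,-0.48],[3,0,0],0],[[0,0.82,-0.48],[3,0,0],0]]}'
```

```text
t: 13.92
eef_pos: [635.7, -23.1, 364.1]
orientation: [-3.037, -0.001, -3.057]
contact_force: [-5.3, 0.5, -5.2]
opening: 14.2
grasp_force: 58.7
```

```bash
python3 -m handwheel '{"deltas":[[[0,0.135,-0.08],[0.5,0,0],0],[[0,0.27,-0.16],[1,0,0],0],[[0,0.41,-0.24],[1.5,0,0],0],[[0,0.55,-0.32],[2,0,0],0],[[0,0.68,-0.4],[2.5,0,0],0],[[0,0.82,-0.48],[3,0,0],0],[[0,0.82,-0.48],[3,0,0],0]]}';  python3 -m handwheel '{"deltas":[[[0,0.135,-0.08],[0.5,0,0],0],[[0,0.27,-0.16],[1,0,0],0],[[0,0.41,-0.24],[1.5,0,0],0],[[0,0.55,-0.32],[2,0,0],0],[[0,0.68,-0.4],[2.5,0,0],0],[[0,0.82,-0.48],[3,0,0],0],[[0,0.82,-0.48],[3,0,0],0]]}'
python3 - <<'E'
from plant import ctrl
from h import *
s=ctrl.read_state();print(s["joints"],s["eef_pos"],s["orientation"])
w=ctrl.grab_frame("wrist");f=ctrl.grab_frame("side")
cv2.imwrite("pics/lift.png",np.hstack([w["img"][100:400,60:460],cv2.resize(f["img"][150:225,310:410],None,fx=4,fy=4,interpolation=2)])[:,:,::-1])
E
```

```text
t: 14.8
eef_pos: [635.0, -14.5, 368.0]
orientation: [-2.985, -0.001, -3.057]
contact_force: [-4.5, -0.1, -6.9]
opening: 14.5
grasp_force: 58.7
t: 15.68
eef_pos: [634.3, -5.7, 371.5]
orientation: [-2.933, -0.001, -3.057]
contact_force: [-5.3, 0.2, -5.3]
opening: 14.0
grasp_force: 58.8
[-0.06440071  0.49896244  0.17536471  1.21670021 -0.20637577 -0.15230524] [634.2749351   -5.66595241 371.51419585] [-2.93300932e+00 -9.33827734e-04 -3.05694439e+00]
```

View pics/lift.png

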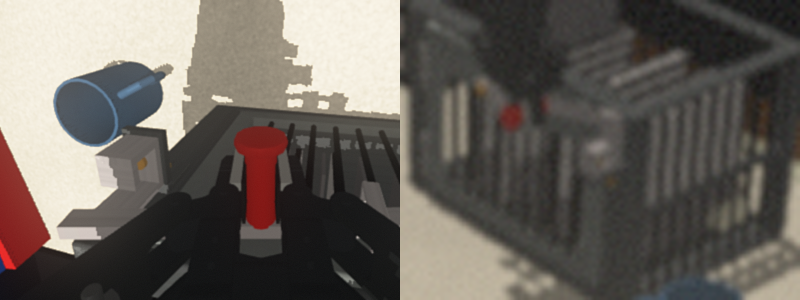

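Left half: the bar end at (95,222) stands clear above the keeper hook (130,165), and the stem is gripped at (262,190). Right half: hook at (600,150), bar raised. Next, swing about the hinge line, so I'll compute rows for it.

```bash
cat > swing.py <<'E'
import sys
from plant import ctrl
from h import *
s=ctrl.read_state();H=np.array([float(sys.argv[1]),float(sys.argv[2]),0]);P=s["eef_pos"]
M=R.from_euler("xyz",s["orientation"])
for a in map(float,sys.argv[3].split(",")):
    Q=R.from_rotvec([0,0,-np.radians(a)]);p=H+Q.apply(P-H)
    print(a,np.round(M.inv().apply(p-P)/10,2),np.round((M.inv()*Q*M).as_rotvec(degrees=True),2))
E
python3 swing.py 666 178.5 0.5,1,2,3,4,6,8,10,12,14,16,18,20,22,24,26
```

```text
0.5 [ 0.16  0.04 -0.01] [-0.    0.1   0.49]
1.0 [ 0.31  0.08 -0.02] [-0.    0.21  0.98]
2.0 [ 0.63  0.17 -0.04] [-0.    0.41  1.96]
3.0 [ 0.94  0.27 -0.06] [-0.    0.62  2.94]
4.0 [ 1.25  0.37 -0.08] [-0.    0.83  3.91]
6.0 [ 1.86  0.58 -0.12] [-0.01  1.24  5.87]
8.0 [ 2.47  0.81 -0.17] [-0.01  1.66  7.83]
10.0 [ 3.07  1.07 -0.22] [-0.01  2.07  9.78]
12.0 [ 3.66  1.35 -0.28] [-1.000e-02  2.480e+00  1.174e+01]
14.0 [ 4.24  1.64 -0.34] [-1.00e-02  2.90e+00  1.37e+01]
16.0 [ 4.8   1.96 -0.41] [-1.000e-02  3.310e+00  1.565e+01]
18.0 [ 5.36  2.29 -0.48] [-0.02  3.72 17.61]
20.0 [ 5.9   2.65 -0.55] [-0.02  4.14 19.57]
22.0 [ 6.43  3.02 -0.63] [-2.000e-02  4.550e+00  2.152e+01]
24.0 [ 6.95  3.41 -0.71] [-2.000e-02  4.970e+00  2.348e+01]
26.0 [ 7.45  3.82 -0.8 ] [-2.000e-02  5.380e+00  2.544e+01]
```

```bash
python3 -m handwheel '{"deltas":[[[0.16,0.04,-0.01],[0,0.1,0.5],0],[[0.31,0.08,-0.02],[0,0.2,1],0],[[0.63,0.17,-0.04],[0,0.4,2],0],[[0.94,0.27,-0.06],[0,0.6,2.9],0],[[1.25,0.37,-0.08],[0,0.8,3.9],0],[[1.55,0.47,-0.1],[0,1,4.9],0],[[1.86,0.58,-0.12],[0,1.2,5.9],0],[[1.86,0.58,-0.12],[0,1.2,5.9],0]]}'
```

```text
t: 16.77
eef_pos: [615.3, -1.5, 371.7]
orientation: [-2.933, 0.001, 3.121]
contact_force: [-0.3, 4.0, -1.5]
opening: 13.9
grasp_force: 59.3
```

Out of the keeper freely and the forces are low, so I'll continue.

```bash
python3 -m handwheel '{"deltas":[[[0.31,0.08,-0.02],[0,0.2,1],0],[[0.94,0.27,-0.06],[0,0.6,2.9],0],[[1.55,0.47,-0.1],[0,1,4.9],0],[[2.17,0.7,-0.15],[0,1.45,6.85],0],[[2.77,0.94,-0.2],[0,1.87,8.8],0],[[3.37,1.21,-0.25],[0,2.28,10.76],0],[[3.95,1.5,-0.31],[0,2.7,12.7],0],[[4.52,1.8,-0.37],[0,3.1,14.7],0],[[5.08,2.13,-0.45],[0,3.5,16.6],0],[[5.63,2.47,-0.52],[0,3.93,18.6],0],[[5.9,2.65,-0.55],[0,4.14,19.57],0],[[5.9,2.65,-0.55],[0,4.14,19.57],0]]}'; python3 swing.py 666 178.5 20
```

```text
t: 18.27
eef_pos: [557.1, 26.4, 371.7]
orientation: [-2.932, 0.002, 2.772]
contact_force: [1.4, 2.1, -1.2]
opening: 13.8
grasp_force: 59.3
20.0 [ 5.92  2.62 -0.57] [ 0.03  4.16 19.56]
```

```bash
python3 -m handwheel '{"deltas":[[[0.31,0.08,-0.02],[0,0.2,1],0],[[0.94,0.27,-0.06],[0,0.6,2.9],0],[[1.55,0.47,-0.1],[0,1,4.9],0],[[2.17,0.7,-0.15],[0,1.45,6.85],0],[[2.77,0.94,-0.2],[0,1.87,8.8],0],[[3.37,1.21,-0.25],[0,2.28,10.76],0],[[3.95,1.5,-0.31],[0,2.7,12.7],0],[[4.52,1.8,-0.37],[0,3.1,14.7],0],[[5.08,2.13,-0.45],[0,3.5,16.6],0],[[5.63,2.47,-0.52],[0,3.93,18.6],0],[[5.9,2.65,-0.55],[0,4.14,19.57],0],[[5.9,2.65,-0.55],[0,4.14,19.57],0]]}'; python3 swing.py 666 178.5 20
```

```text
t: 19.77
eef_pos: [511.5, 72.8, 371.3]
orientation: [-2.931, 0.001, 2.423]
contact_force: [-1.7, -0.5, -0.7]
opening: 13.8
grasp_force: 59.4
20.0 [ 5.92  2.63 -0.57] [ 0.02  4.17 19.56]
```

```bash
python3 -m handwheel '{"deltas":[[[0.31,0.08,-0.02],[0,0.2,1],0],[[0.94,0.27,-0.06],[0,0.6,2.9],0],[[1.55,0.47,-0.1],[0,1,4.9],0],[[2.17,0.7,-0.15],[0,1.45,6.85],0],[[2.77,0.94,-0.2],[0,1.87,8.8],0],[[3.37,1.21,-0.25],[0,2.28,10.76],0],[[3.95,1.5,-0.31],[0,2.7,12.7],0],[[4.52,1.8,-0.37],[0,3.1,14.7],0],[[5.08,2.13,-0.45],[0,3.5,16.6],0],[[5.63,2.47,-0.52],[0,3.93,18.6],0],[[5.9,2.65,-0.55],[0,4.14,19.57],0],[[5.9,2.65,-0.55],[0,4.14,19.57],0]]}'; python3 swing.py 666 178.5 24.5
```

```text
t: 21.28
eef_pos: [484.5, 132.3, 370.9]
orientation: [-2.931, 0.001, 2.073]
contact_force: [-5.8, -0.4, 1.4]
opening: 14.1
grasp_force: 59.4
24.5 [ 7.09  3.5  -0.75] [1.000e-02 5.120e+00 2.396e+01]
```

```bash
python3 -m handwheel '{"deltas":[[[0.31,0.05,-0.02],[0,0.2,1],0],[[0.94,0.22,-0.06],[0,0.6,2.9],0],[[1.55,0.4,-0.1],[0,1,4.9],0],[[2.17,0.6,-0.15],[0,1.45,6.85],0],[[2.77,0.84,-0.2],[0,1.87,8.8],0],[[3.37,1.11,-0.25],[0,2.28,10.76],0],[[3.95,1.4,-0.31],[0,2.7,12.7],0],[[4.52,1.7,-0.37],[0,3.1,14.7],0],[[5.08,2.03,-0.45],[0,3.5,16.6],0],[[5.63,2.35,-0.52],[0,3.93,18.6],0],[[6.17,2.7,-0.59],[0,4.35,20.5],0],[[6.68,3.05,-0.67],[0,4.75,22.5],0],[[7.05,3.35,-0.75],[0,5.1,24],0],[[7.05,3.35,-0.75],[0,5.1,24],0]]}'; python3 -c "
from plant import ctrl
s=ctrl.read_state();print(s['joints'],s['eef_pos'],s['orientation'])"
```

```text
t: 23.02
eef_pos: [481.3, 211.1, 371.3]
orientation: [-2.933, -0.0, 1.646]
contact_force: [-3.5, 0.9, -1.3]
opening: 14.1
grasp_force: 59.2
[0.28127413 0.40055934 0.01374151 1.38802572 0.04266072 1.7729559 ] [481.34137602 211.06038292 371.26691572] [-2.93319441e+00 -2.26538638e-04  1.64551897e+00]
```

```bash
python3 -m handwheel '{"deltas":[[[0,-0.2,0.13],[-0.75,0,0],0],[[0,-0.4,0.25],[-1.5,0,0],0],[[0,-0.8,0.52],[-3,0,0],0],[[0,-1.19,0.79],[-4.5,0,0],0],[[0,-1.57,1.08],[-6,0,0],0],[[0,-1.94,1.37],[-7.5,0,0],0],[[0,-2.31,1.68],[-9,0,0],0],[[0,-2.67,1.99],[-10.5,0,0],0],[[0,-3.01,2.31],[-12,0,0],0],[[0,-3.36,2.64],[-13.5,0,0],0],[[0,-3.58,2.87],[-14.5,0,0],0],[[0,-3.58,2.87],[-14.5,0,0],0],[[0,-3.58,2.87],[-14.5,0,0],0]]}'; python3 -c "
from plant import ctrl
s=ctrl.read_state();print(s['contact_force'],s['wrist_torque'])"
```

```text
t: 24.65
eef_pos: [440.5, 207.5, 350.7]
orientation: [3.097, 0.001, 1.645]
contact_force: [-5.9, 0.7, -0.7]
opening: 13.8
grasp_force: 59.5
[-5.88232839  0.68091057 -0.66060985] [0.2582242  0.91759829 0.12428389]
```

```bash
python3 -m handwheel '{"deltas":[[[0,-0.06,0],[0,0,0],0],[[0,-0.1,0],[0,0,0],0],[[0,-0.1,0],[0,0,0],0]]}'; python3 -m handwheel '{"deltas":[[[0,0,0],[0,0,0],0.2],[[0,0,0],[0,0,0],0.25],[[0,0,0],[0,0,0],0.3],[[0,0,0],[0,0,0],0.4],[[0,0,0],[0,0,0],0.5],[[0,0,0],[0,0,0],0.6],[[0,0,0],[0,0,0],0.6],[[0,0,0],[0,0,0],0.6],[[0,0,0],[0,0,0],0.6]]}'; python3 -c "
from plant import ctrl
s=ctrl.read_state();print(s['contact_force'],s['wrist_torque'])"
```

```text
t: 25.02
eef_pos: [440.1, 207.4, 350.8]
orientation: [3.095, 0.001, 1.645]
contact_force: [-2.3, 0.1, -3.1]
opening: 14.1
grasp_force: 59.3
t: 26.15
eef_pos: [439.7, 207.5, 350.7]
orientation: [3.096, 0.001, 1.645]
contact_force: [0.1, 0.3, 0.1]
opening: 51.2
grasp_force: 0.0
[0.07609662 0.2796386  0.06705941] [ 0.03283984  0.02357001 -0.00530192]
```

Free. Now I'll retreat straight up and check.

```bash
python3 -m handwheel '{"deltas":[[[0,0,-0.5],[0,0,0],0.6],[[0,0,-1.5],[0,0,0],0.6],[[0,0,-3],[0,0,0],0.6],[[0,0,-5],[0,0,0],0.6],[[0,0,-8],[0,0,0],0.6],[[0,0,-11],[0,0,0],0.6],[[0,0,-14],[0,0,0],0.6],[[0,0,-16],[0,0,0],0.6],[[0,0,-16],[0,0,0],0.6]]}'
python3 - <<'E'
from plant import ctrl
from h import *
s=ctrl.read_state();print(s["t"],s["eef_pos"],s["orientation"])
w=ctrl.grab_frame("wrist");pickle.dump((w,s),open("w3.pkl","wb"));f=ctrl.grab_frame("top")
cv2.imwrite("pics/end.png",np.hstack([cv2.resize(w["img"],(400,250)),cv2.resize(f["img"][80:280,220:420],(400,400),interpolation=2)[:250]] )[:,:,::-1])
C=cloud(w,s);m=red(w);v,u=np.nonzero(m);print(len(u),u.mean(),v.mean(),np.median(C[m],0))
E
```

```text
t: 27.28
eef_pos: [432.7, 207.2, 512.8]
orientation: [3.092, -0.0, 1.645]
contact_force: [1.3, 0.5, 0.2]
opening: 51.3
grasp_force: 0.0
27.275 [432.70384487 207.17439698 512.75427677] [ 3.09185883e+00 -3.61646405e-04  1.64524687e+00]
679 319.12223858615613 187.64506627393226 [446.30286373 210.84489481 202.02982696]
```

View pics/end.png

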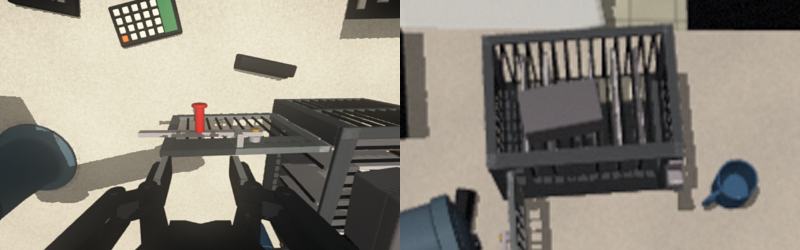

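The wrist view (left half) shows the gate standing out square, with the bar down at (200,133) and the fingers clear. The top view (right half) shows the gate at (515,200), parallel to the cage sides, with the card box and mug where they were. Handing in.

```bash
python3 -c "
from plant import ctrl
print(ctrl.close_job())"
```

```text
the job is handed in; nothing more can be done
None
```

The job is handed in: the gate stands open at about 1.57 rad by the tool's turn, square to the cage in both views; the bar is down, the gripper is clear, I estimate about 5 N at the keeper when pressing home, the bystanders in view looked undisturbed, and it took about 27 s, though no verdict came back.

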